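# Switch on the rod driver at its guarded toggle

### The job

Switch on the rod driver at its switch box: lift the hinged sheet-steel guard with the back of a finger under its front lip, push the toggle beneath it over to the far side (on), then draw the finger out and let the guard drop shut. Nothing is to be gripped: use only the fingertips or the outside of the fingers, do not force the guard or the toggle, and leave the loose drum parts where they lie.

Things in the scene. Friction and masses are not known exactly. Their poses are not given: they have to be found in the camera images.
- switchbox: Grey steel switch box bolted to the table, 90 mm long (x), 96 mm wide (y), 75 mm high; bolting flanges (4 mm high) make it 126 mm wide at the table. Origin: centre of its underside, on the table; z up; -x is its front, roughly towards the robot, +x its back, with a conduit down into the table. Its flat top (75 mm up) carries the toggle under a hinged guard.
- guard (a joint): Guard angle, rad: 0 shut, grows as its front lifts, stop at 1.25. A hood of bare 2 mm sheet steel, 150 g, open below, hinged at the back. Shut, it covers the toggle from 43 mm in front of the box's origin to 3 mm behind, 60 mm wide, its top (14 mm sight slot) 51 mm above the box's top. About 1 N up at the lip lifts it; weight and a light spring shut it from any angle when let go.
- guard_lip (a point): Middle of the free edge of the guard's front lip, at half its 3 mm thickness; moves with the guard. The lip, a tab 44 mm wide, is turned out 22 mm forward and 0.2 rad up from the foot of the guard's front; it overhangs the box's front by 20 mm, free air below. Guard shut: 65 mm in front of the box's origin, 92 mm above the table, on the centre line.
- guard_hinge (a point): Middle of the guard's hinge line: 7 mm behind the box's origin, 8 mm above the box's top (83 mm above the table). The hinge axis is the box's y.
- toggle (a joint): Angle of the toggle, rad: 0 = off (leaning 0.32 rad from upright towards the box's front), 0.64 = on (leaning 0.32 rad to the back). An over-centre spring snaps it to the nearer end; about 2 N pushed backwards near its tip throws it over. It starts off.
- toggle_tip (a point): End of the toggle's bat handle of plain steel, on its axis: 42 mm from the pivot. The bat is round, 7 mm thick at the foot, 11 mm thick from 30 mm upward.
- toggle_pivot (a point): Pivot of the toggle, in the plane of the box's top (75 mm above the table), 19 mm in front of the box's origin, on its centre line. The pivot axis is the box's y.
- driver_mount: Bayonet socket driver mount, fixed: green cast base 130 by 100 mm, steel pillar, spindle motor with bayonet collar, 220 mm high. Origin: centre of its underside. Only to be kept clear of.
- stock_tray: Fixed steel tray of nuts and rods, 160 by 120 mm, 40 mm high. Origin: centre of its underside. Only to be kept clear of.
- lug_body: Loose chrome lug body, 58 by 23 mm, 23 mm high, beside the switch box. Origin: centre of its underside. Leave alone.
- swivel_nut: Loose brass swivel nut standing upright, 15 mm across at the foot, 24 mm high, beside the switch box. Origin: centre of its underside. Leave alone.
- tension_rod: Loose steel tension rod with square head, lying, 98 mm long, 8 mm thick, beside the switch box. Origin: middle of its length, at table height. Leave alone.
- leg_knob: Loose cream bakelite floor tom leg knob with its threaded stud up, 38 mm across, 47 mm high, beside the switch box. Origin: centre of its underside. Leave alone.

How it is judged:
On the way, in this order (a step that is already met when the one before it is completed fails the run):
1. the guard is lifted while the toggle is still off (value of joint guard above 0.3 rad and value of joint toggle below 0.15 rad), for 0.1 s.
2. the toggle is thrown over to on beneath the raised guard (value of joint toggle above 0.54 rad and value of joint guard above 0.3 rad), for 0.05 s.
At the end, for the whole second after the job is handed in: The toggle stands at the far end of its throw (on, above 0.54 of 0.64 rad) and the guard has dropped shut (within 0.04 rad) and lies still (value of joint toggle above 0.54 rad and value of joint guard below 0.04 rad and velocity of joint guard between -0.05 and 0.05 rad/s); the robot touches nothing.
It fails at once if the guard, toggle or box is gripped or forced (more than 20 N from the fingers) (contact force between the fingers and switchbox above 20 N).
It fails at once if a loose drum part is pushed away or lifted (moved more than 15 mm) (distance of any of lug_body, swivel_nut, tension_rod, leg_knob from where it was at the start of the episode above 0.015 m).
It also fails if it takes over 38 s, if anything falls off the work surface, if the arm or the gripper's body presses on something with over 40 N, if the wrist force passes 120 N, or if a joint passes its speed limit or range.

### The arm

A 7-joint arm with a two-finger parallel gripper is mounted at the origin on the work surface. World frame = base frame: x ahead of the robot, y to its left, z up, the work surface at z = 0. Lengths are in m, angles in rad, forces in N, time in s.
With the tool pointing down it reaches from about 0.425 to 0.875 m from the base axis. Payload 4.7 kg.
Tool frame: the origin (TCP) lies on the centre line of the jaws, within the pads' length; the fingertips stand ahead of it and the grasp point (between the pads) lies 2 mm behind it (nose_length is the z of the fingertips in the tool frame, in m); z points along the fingers, y is the line along which they close (so a half turn about z gives the same grasp; the last joint's range is limited). The gripper opens to 87 mm and grips with 3 to 60 N. Pads are 19 mm wide; open, the fingers measure 117 mm over their backs; the gripper's body (75 mm by 190 mm) begins 51 mm behind the grasp point.
Start: joints at [1.257, 0.321, -0.07, 1.45, 0.023, 1.371, -0.057], TCP at [0.209, -0.615, 0.24] pointing down, gripper open.
Joint ranges: [-2.86, 2.86], [-0.3, 2.09], [-1.38, 1.24], [0.06, 2.45], [-1.56, 4.7], [0.09, 2.05], [-2.69, 2.69]. Speed limits (rad/s): [2.57, 2.57, 3.14, 3.14, 3.14, 3.14, 3.14].

### API

Orientations are given as a rotation vector (axis times angle).
In Python, from bench import * gives the robot as it stands.
- The arm moves only by the tool send_rows, never from a script. Its arguments are lists of equal length, an entry for each row: "xyz": the shift along the tool's x, y, z in mm, a list of three; "dr": the turn, a rotation vector about the tool's x, y, z in rad, a list of three. A call has exactly 10 rows; each row is the pose to reach, as a shift and turn from the pose commanded when the call began, along the tool's axes at that moment; what a row does not reach only later rows make up. A row lasts 1/12 s, in which the tool goes at most 41.7 mm and 7.16 degrees, less where a joint would pass 70% of its speed; a pose out of reach is approached as far as the arm can. A call with a gripper value outside its range is refused whole. "jaw" is the finger opening in mm, from 0 to 87, set as the call begins (left out, the last holds). The fingers move at their own pace and stop on an object; "grip_force" is the grip in N (left out, the last holds). Time passes only in rows, so rows that repeat a pose let the fingers close, or fill a call up. It gives the time, the measured TCP pose, the force, the opening and the grip force at its end, in the units of the state.
- get_state(): the state, without advancing time (a new reading comes with each control period).
- get_image(name): name is "side" or "top"; returns the picture (480x640x3 uint8, red, green, blue); there is no depth.
- calibration(name): a dict with "vfov" (degrees; the focal length in pixels is half the picture's height over the tangent of half this angle, whatever the lens; pixels are square), "cx", "cy" (the principal point, pixels), "rvec" (rotation vector, rad) and "tvec" (3), from world to camera coordinates, as OpenCV has them. Camera axes: x right, y down, z forward; pixel columns grow to the right and rows downward; lengths in m; the calibration is good to about 2 mm. A picture is of the moment at which its call begins. calibration takes no time and is no camera call.
- close_job(): hands the job in; it is judged then, once.
The state is a dict: "time": time; "joint_positions": joint angles; "qd": joint speeds; "joint_torque": joint torques, N m; "position": TCP position; "tool_rot": TCP orientation; "ft_force": force on the tool from outside, world axes, zero at the start; "torque": the same for the moment, N m; "grip_width": opening from 0.0 (shut) to 1.0 (fully open); "grip_force": force on a finger pad.
Only numpy, scipy, OpenCV 4.12 (cv2) and the standard library are available. Lean on these libraries where they do the work, as an engineer would, in place of code of your own. Each camera call takes 0.05 s, during which the arm holds its last target. There are 200 camera calls.

## Working session

There is one attempt and no reset: what is moved stays moved. The work goes in short steps, Python scripts to look and compute and a tool call to move; the robot and the scene stay as the last step left them, time stands still between calls to the robot, and variables do not carry over. Pictures are saved under pics/ and viewed, at most 10 in all, crops included, and the job is handed in when it is done.

Besides the shell and the picture viewer there is one more tool, called after "Call:" by a JSON object that holds its "fn" and its "kwargs". send_rows: Moves the arm, as the interface text tells. Its arguments: {"type":"object","properties":{"xyz":{"type":"array"},"dr":{"type":"array"},"jaw":{"type":"number"},"grip_force":{"type":"number"}},"required":["xyz","dr"]}

```bash
mkdir -p pics
python3 - <<'E'
from bench import *
import cv2
s=get_state();print({k:s[k] for k in("time","position","tool_rot","grip_width","ft_force")})
for n in("side","top"):
    print(n,calibration(n)); cv2.imwrite(f"pics/{n}0.png",get_image(n)[:,:,::-1])
try: print(nose_length)
except Exception as e: print(e)
E
ls
```

```text
{'time': 0.0, 'position': array([ 0.20907038, -0.61490386,  0.23844538]), 'tool_rot': array([-3.09762094e+00, -5.12430086e-01,  6.75757778e-04]), 'grip_width': 0.9986161744524439, 'ft_force': array([-0.3851081 ,  0.21710053, -0.47150491])}
side {'vfov': 44.13015354350745, 'cx': 317.4812609428801, 'cy': 238.1644181051551, 'rvec': array([ 2.23362578, -0.39635631,  0.16655902]), 'tvec': array([-0.55142495,  0.19530247,  1.02899818])}
top {'vfov': 52.35666320125074, 'cx': 321.97400563184954, 'cy': 244.5188113671309, 'rvec': array([ 2.14861009, -2.18988173,  0.12606721]), 'tvec': array([-0.01107404,  0.61486568,  0.9385694 ])}
0.017
pics
```

View pics/top0.png

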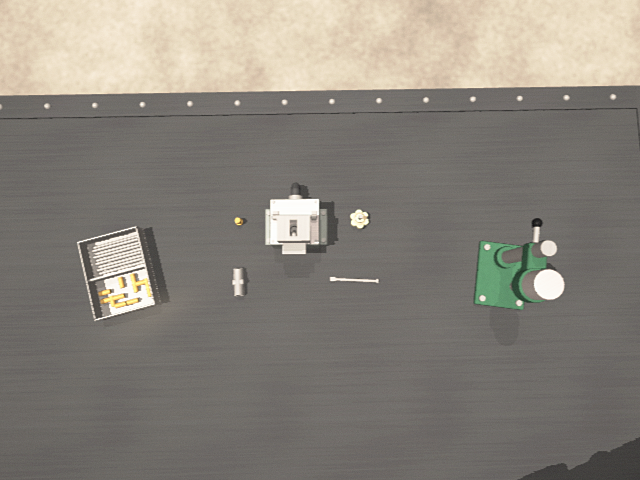

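View pics/side0.png

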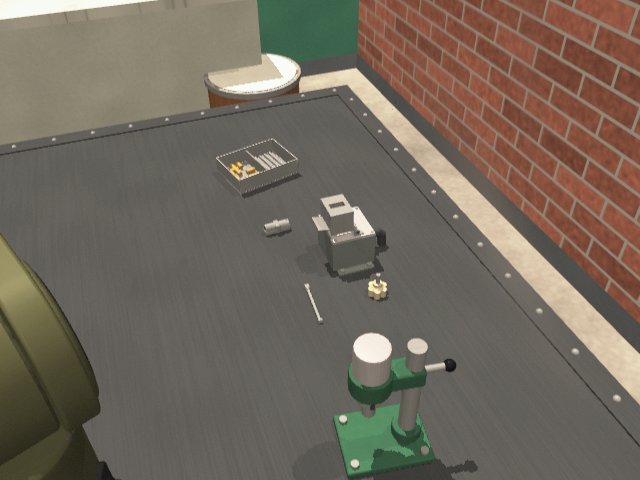

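The top view shows the box at about (296,222) with its lip at (294,249), the nut at (239,221), the knob at (360,219), the lug at (239,281) and the rod at (354,280). The side view shows the box at (348,240) with its lip at (320,228). I'll enlarge both.

```bash
cat > h.py <<'E'
import numpy as np,cv2
from bench import *
def cam(n):
    c=calibration(n);f=240/np.tan(np.radians(c["vfov"])/2)
    return np.array([[f,0,c["cx"]],[0,f,c["cy"]],[0,0,1]]),cv2.Rodrigues(c["rvec"])[0],c["tvec"]
def onz(n,uv,z):
    K,R,t=cam(n);d=R.T@np.linalg.inv(K)@np.array([*uv,1.]);o=-R.T@t
    return o+d*(z-o[2])/d[2]
def proj(n,p):
    K,R,t=cam(n);q=K@(R@np.asarray(p)+t);return q[:2]/q[2]
def crop(n,u,v,w,h,k,out,src=None):
    im=(get_image(n)[:,:,::-1] if src is None else cv2.imread(src))[v:v+h,u:u+w]
    cv2.imwrite(out,cv2.resize(im,None,fx=k,fy=k,interpolation=cv2.INTER_CUBIC))
E
python3 - <<'E'
from h import *
a=cv2.resize(cv2.imread("pics/top0.png")[180:265,255:340],(600,600),interpolation=cv2.INTER_CUBIC)
cv2.imwrite("pics/topc.png",a)
b=cv2.resize(cv2.imread("pics/side0.png")[190:280,300:390],(600,600),interpolation=cv2.INTER_CUBIC)
cv2.imwrite("pics/sidec.png",b)
E
```

```text
(no output)
```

View pics/topc.png

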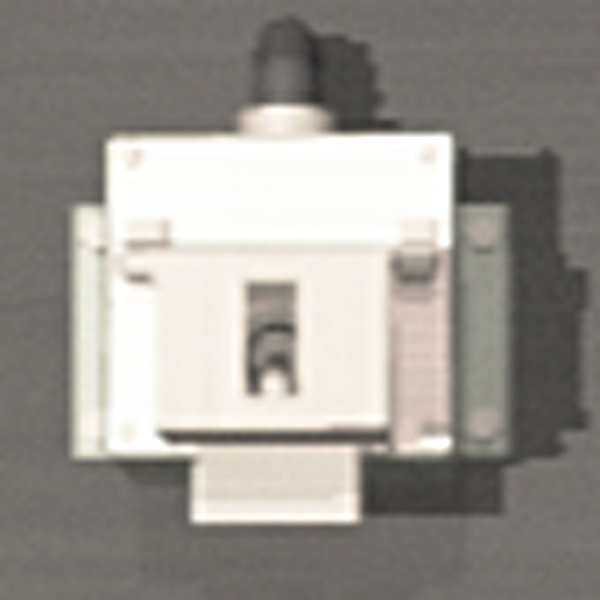

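View pics/sidec.png

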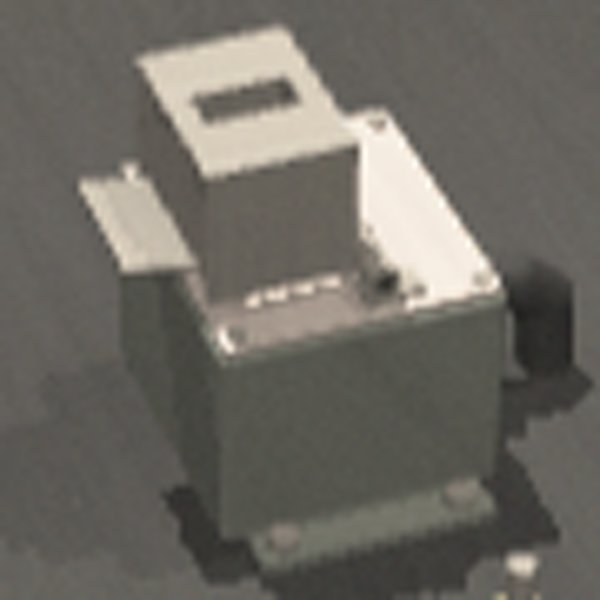

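The top crop shows the box top's corners at (107,135), (452,135), (452,455) and (107,455), with the lip edge from (190,522) to (361,522). The side crop shows the lip edge from (80,182) to (122,272). The guard is shut and the toggle leans to the front.

Run:
```python
from h import *
T=lambda u,v:(255-.5+(u+.5)*85/600,180-.5+(v+.5)*85/600)
S=lambda u,v:(300-.5+(u+.5)*.15,190-.5+(v+.5)*.15)
c=np.array([onz("top",T(*p),.075) for p in((107,135),(452,135),(452,455),(107,455))]);print(c.round(4),c.mean(0).round(4))
for p in((190,522),(361,522)):print("lip top",onz("top",T(*p),.092).round(4))
for p in((80,182),(122,272)):print("lip side",onz("side",S(*p),.093).round(4))
for p in((220,350),(497,303),(380,110)):print("box side",onz("side",S(*p),.075).round(4))
for n,p,z in(("nut",(239,221),.02),("knob",(360,219),.03),("lug",(239,281),.02),("rodL",(331,279),.006),("rodR",(378,281),.006)):print(n,onz("top",p,z).round(3))
R=cv2.Rodrigues(get_state()["tool_rot"])[0];print(R.round(3))
```

```text
[[ 0.7005  0.0764  0.075 ]
 [ 0.6988 -0.0176  0.075 ]
 [ 0.6111 -0.016   0.075 ]
 [ 0.6128  0.077   0.075 ]] [0.6558 0.0299 0.075 ]
lip top [0.5927 0.0536 0.092 ]
lip top [0.5918 0.0084 0.092 ]
lip side [0.5938 0.0521 0.093 ]
lip side [0.5911 0.0082 0.093 ]
box side [ 0.6125 -0.0139  0.075 ]
box side [ 0.6948 -0.0225  0.075 ]
box side [0.6992 0.0757 0.075 ]
nut [0.667 0.144 0.02 ]
knob [ 0.665 -0.1    0.03 ]
lug [0.546 0.144 0.02 ]
rodL [ 0.547 -0.04   0.006]
rodR [ 0.541 -0.135  0.006]
[[ 0.947  0.322 -0.001]
 [ 0.322 -0.947  0.002]
 [-0.    -0.002 -1.   ]]
```

Box origin is about (0.656, 0.030), nearly square to the world axes. The two views agree on the lip middle at about (0.592, 0.031, 0.092). I'll swing over with the jaws shut, passing inside the driver mount.

Call:
{"fn": "send_rows", "kwargs": {"xyz": [[31,-27,0],[62,-54,0],[93,-82,0],[124,-109,0],[155,-136,0],[186,-163,0],[217,-190,0],[248,-218,0],[279,-245,0],[310,-272,0]], "dr": [[0,0,0.033],[0,0,0.066],[0,0,0.1],[0,0,0.13],[0,0,0.165],[0,0,0.2],[0,0,0.23],[0,0,0.26],[0,0,0.3],[0,0,0.328]], "jaw": 0, "grip_force": 5}}

```text
time: 0.93
position: [0.4155, -0.256, 0.2394]
tool_rot: [3.141, -0.003, -0.0]
ft_force: [0.6, -0.1, -0.2]
grip_width: 0.328
grip_force: 0.0
```

Call:
{"fn": "send_rows", "kwargs": {"xyz": [[10,-30,0],[20,-60,0],[30,-90,0],[40,-120,0],[50,-150,0],[60,-180,0],[70,-208,0],[80,-236,0],[90,-262,0],[95,-286,0]], "dr": [[0,0.07,0],[0,0.14,0],[0,0.21,0],[0,0.28,0],[0,0.35,0],[0,0.42,0],[0,0.49,0],[0,0.56,0],[0,0.63,0],[0,0.7,0]]}}

```text
time: 1.77
position: [0.5383, 0.0362, 0.1864]
tool_rot: [2.965, 0.005, 1.004]
ft_force: [0.2, -2.0, -0.4]
grip_width: 0.003
grip_force: 0.0
```

Run:
```python
from h import *
s=get_state();print(s["joint_positions"].round(3),s["position"].round(4),cv2.Rodrigues(s["tool_rot"])[0].round(3),s["grip_width"])
```

```text
[ 0.393 -0.301 -0.513  2.31  -0.105  0.449 -1.637] [0.5383 0.0362 0.1864] [[ 0.794 -0.001  0.608]
 [ 0.006 -1.    -0.01 ]
 [ 0.608  0.012 -0.794]] 0.002799539457278438
```

Joint 2 sits at its limit here, so the command was clipped. A lower and further pose relieves it. I'll step down and see which reference pose the interface uses.

Call:
{"fn": "send_rows", "kwargs": {"xyz": [[-8,0,11],[-16,0,22],[-24,0,33],[-31,0,44],[-39,0,55],[-47,0,65],[-47,0,65],[-47,0,65],[-47,0,65],[-47,0,65]], "dr": [[0,0,0],[0,0,0],[0,0,0],[0,0,0],[0,0,0],[0,0,0],[0,0,0],[0,0,0],[0,0,0],[0,0,0]]}}

```text
time: 2.6
position: [0.541, 0.032, 0.1082]
tool_rot: [2.964, 0.0, 1.003]
ft_force: [0.8, 0.6, 0.1]
grip_width: 0.006
grip_force: 0.0
```

```bash
cat > st.py <<'E'
from h import *
s=get_state();R=cv2.Rodrigues(s["tool_rot"])[0];p=s["position"]
U=p+.017*R[:,2]+.0095*R[:,0]
print(round(s["time"],2),"q",s["joint_positions"].round(3),"p",(p*1e3).round(1),"tilt",np.arctan2(R[0,2],-R[2,2]).round(3),"yaw",R[1,0].round(3),"U box",((U-[.656,.031,0])*1e3).round(1),"F",s["ft_force"].round(1))
print(R.round(3).tolist())
E
python3 st.py
```

```text
2.6 q [ 0.534 -0.156 -0.68   2.382  0.08   0.238 -1.814] p [541.   32.  108.2] tilt 0.653 yaw 0.004 U box [-97.2   0.9 100.5] F [0.8 0.6 0.1]
[[0.794, -0.004, 0.607], [0.004, -1.0, -0.012], [0.607, 0.012, -0.794]]
```

Call:
{"fn": "send_rows", "kwargs": {"xyz": [[0,0,9],[0,0,18],[0,0,27],[0,0,36],[4,0,38],[8,0,41],[12,0,44],[17,0,47],[17,0,47],[17,0,47]], "dr": [[0,0,0],[0,0,0],[0,0,0],[0,0,0],[0,0,0],[0,0,0],[0,0,0],[0,0,0],[0,0,0],[0,0,0]]}}

```text
time: 3.43
position: [0.5828, 0.0316, 0.0806]
tool_rot: [2.964, 0.001, 1.002]
ft_force: [0.2, -0.2, -0.1]
grip_width: 0.003
grip_force: 0.0
```

```bash
python3 st.py; python3 -c "
from h import *
crop('side',260,150,160,120,5,'pics/s1.png')"
```

```text
3.43 q [ 0.76   0.049 -0.924  2.31   0.744  0.21  -2.406] p [582.8  31.6  80.6] tilt 0.652 yaw 0.004 U box [-55.3   0.5  72.9] F [ 0.2 -0.2 -0.1]
[[0.795, -0.004, 0.607], [0.004, -1.0, -0.012], [0.607, 0.012, -0.795]]
```

View pics/s1.png

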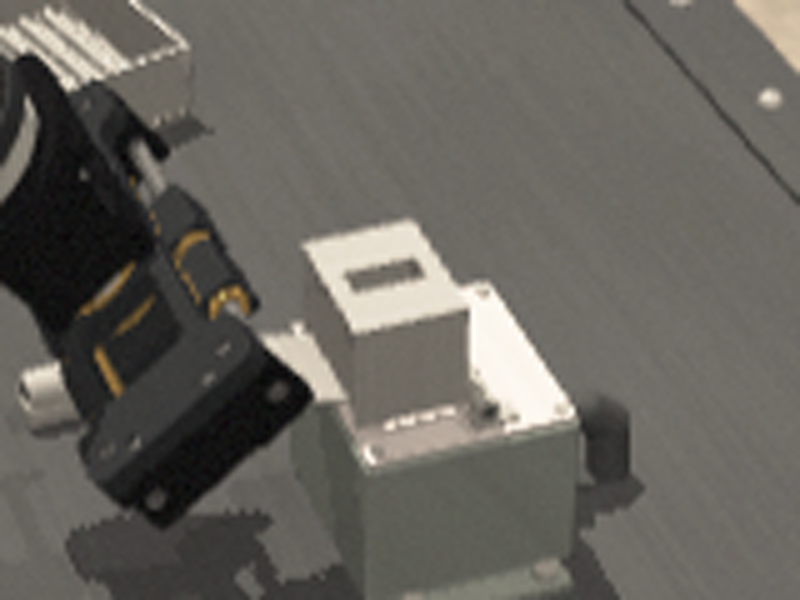

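The side view shows the gripper body at crop pixel (200,400), in front of the lip at (305,355), with nothing touched and the guard still shut. Next I lift in small steps.

Call:
{"fn": "send_rows", "kwargs": {"xyz": [[3,0,-2],[6,0,-4],[9,0,-7],[12,0,-9],[15,0,-11],[18,0,-14],[20,0,-16],[22,0,-17],[22,0,-17],[22,0,-17]], "dr": [[0,-0.01,0],[0,-0.02,0],[0,-0.03,0],[0,-0.04,0],[0,-0.05,0],[0,-0.06,0],[0,-0.07,0],[0,-0.07,0],[0,-0.07,0],[0,-0.07,0]]}}

```text
time: 4.32
position: [0.5889, 0.0317, 0.1064]
tool_rot: [2.997, -0.0, 0.895]
ft_force: [-1.7, -0.3, -0.3]
grip_width: 0.001
grip_force: 0.7
```

```bash
python3 st.py; python3 -c "
from h import *
crop('side',260,150,160,120,5,'pics/s2.png')"
```

```text
4.32 q [ 0.864  0.026 -1.012  2.222  0.334  0.349 -1.994] p [588.9  31.7 106.4] tilt 0.58 yaw 0.004 U box [-49.9   0.5  97.4] F [-1.7 -0.3 -0.3]
[[0.836, -0.004, 0.548], [0.004, -1.0, -0.013], [0.548, 0.013, -0.836]]
```

View pics/s2.png

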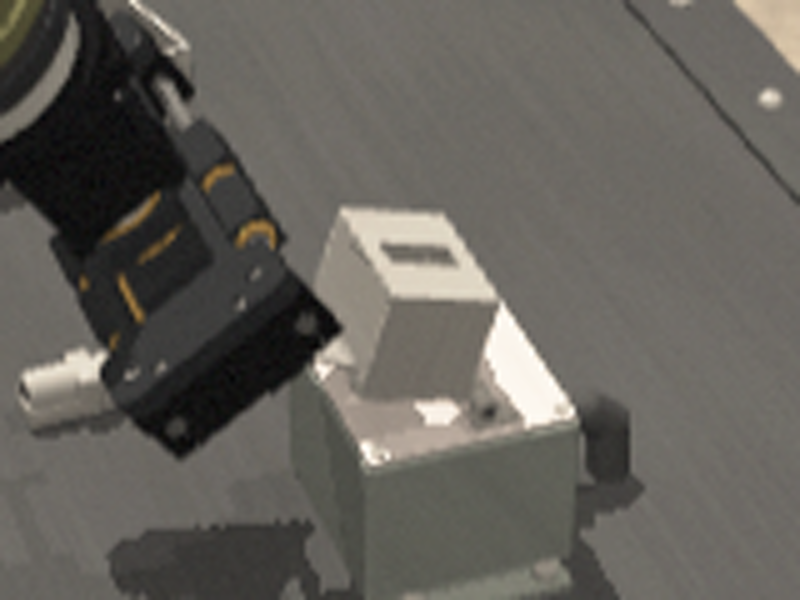

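The guard hood now tilts back, about 0.3 rad by its top edge near crop (390,300). The force is under 2 N. I'll continue lifting.

Call:
{"fn": "send_rows", "kwargs": {"xyz": [[3,0,-1],[6,0,-3],[9,0,-5],[12,0,-6],[15,0,-8],[15,0,-8],[15,0,-8],[15,0,-8],[15,0,-8],[15,0,-8]], "dr": [[0,0,0],[0,0,0],[0,0,0],[0,0,0],[0,0,0],[0,0,0],[0,0,0],[0,0,0],[0,0,0],[0,0,0]]}}

```text
time: 5.2
position: [0.5975, 0.0321, 0.1215]
tool_rot: [2.998, 0.0, 0.896]
ft_force: [-0.9, 0.9, -1.7]
grip_width: 0.004
grip_force: 0.4
```

```bash
python3 st.py; python3 -c "
from h import *
crop('side',260,150,160,120,5,'pics/s3.png')"
```

```text
5.2 q [ 0.874  0.015 -1.016  2.191  0.275  0.38  -1.935] p [597.5  32.1 121.5] tilt 0.581 yaw 0.004 U box [-41.3   0.9 112.5] F [-0.9  0.9 -1.7]
[[0.836, -0.004, 0.548], [0.004, -1.0, -0.012], [0.548, 0.012, -0.836]]
```

View pics/s3.png

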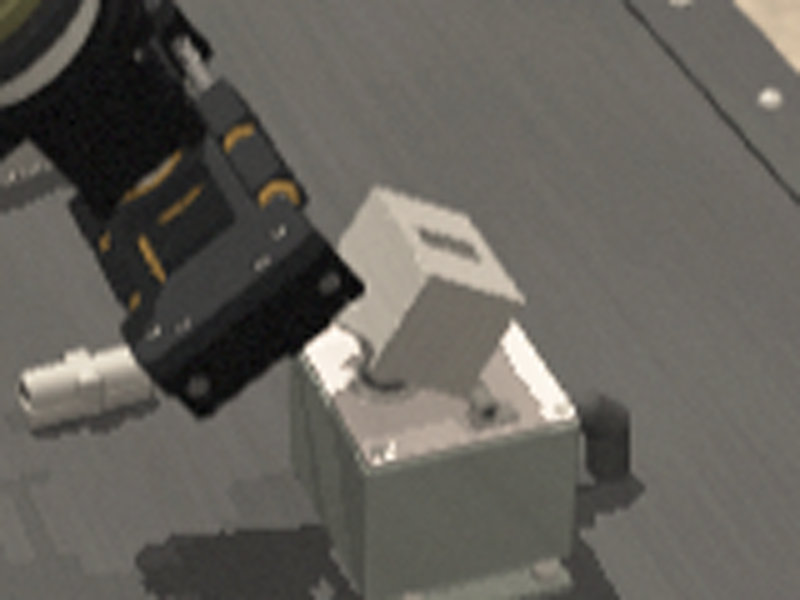

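The guard is at about 0.6 rad, and the toggle's foot shows under it near crop (365,350). Next I push forward against the bat, in two calls.

Call:
{"fn": "send_rows", "kwargs": {"xyz": [[1,0,1],[2,0,3],[3,0,5],[4,0,6],[5,0,8],[6,0,9],[7,0,11],[8,0,12],[9,0,14],[9,0,14]], "dr": [[0,0,0],[0,0,0],[0,0,0],[0,0,0],[0,0,0],[0,0,0],[0,0,0],[0,0,0],[0,0,0],[0,0,0]]}}

```text
time: 6.08
position: [0.6133, 0.032, 0.115]
tool_rot: [2.998, -0.0, 0.897]
ft_force: [-1.1, 0.3, -0.3]
grip_width: 0.004
grip_force: 0.7
```

```bash
python3 st.py
```

```text
6.08 q [ 0.828  0.087 -0.99   2.164  0.438  0.384 -2.071] p [613.3  32.  115. ] tilt 0.581 yaw 0.003 U box [-25.4   0.8 106. ] F [-1.1  0.3 -0.3]
[[0.836, -0.004, 0.549], [0.003, -1.0, -0.012], [0.549, 0.012, -0.836]]
```

Call:
{"fn": "send_rows", "kwargs": {"xyz": [[1,0,1],[2,0,2],[3,0,3],[3,0,4],[4,0,5],[5,0,6],[6,0,8],[6,0,8],[6,0,8],[6,0,8]], "dr": [[0,0,0],[0,0,0],[0,0,0],[0,0,0],[0,0,0],[0,0,0],[0,0,0],[0,0,0],[0,0,0],[0,0,0]]}}

```text
time: 6.92
position: [0.6222, 0.0318, 0.1115]
tool_rot: [2.998, -0.0, 0.896]
ft_force: [-0.4, 0.5, -0.7]
grip_width: 0.004
grip_force: 0.4
```

```bash
python3 st.py; python3 -c "
from h import *
a=cv2.resize(get_image('side')[150:270,280:400,::-1],(400,400),interpolation=2)
b=cv2.resize(get_image('top')[180:265,255:340,::-1],(400,400),interpolation=2)
cv2.imwrite('pics/s4.png',np.hstack([a,b]))"
```

```text
6.92 q [ 0.794  0.121 -0.964  2.148  0.51   0.389 -2.129] p [622.2  31.8 111.5] tilt 0.581 yaw 0.003 U box [-16.5   0.7 102.5] F [-0.4  0.5 -0.7]
[[0.836, -0.004, 0.549], [0.003, -1.0, -0.012], [0.549, 0.012, -0.836]]
```

View pics/s4.png

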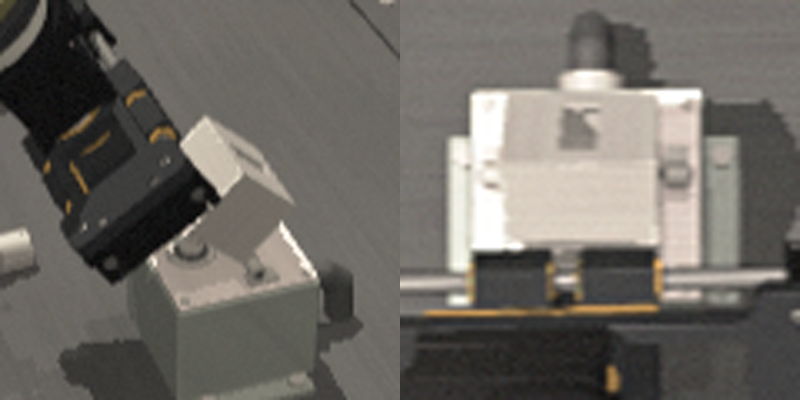

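Left half: the guard is well open, about 0.9 rad. Right half: the fingers are centred on the box. The bat itself is hidden, so I'll creep 2 mm further while watching the force, as a margin for the throw.

Call:
{"fn": "send_rows", "kwargs": {"xyz": [[0.4,0,0.3],[0.8,0,0.6],[1.2,0,0.9],[1.7,0,1.1],[1.7,0,1.1],[1.7,0,1.1],[1.7,0,1.1],[1.7,0,1.1],[1.7,0,1.1],[1.7,0,1.1]], "dr": [[0,0,0],[0,0,0],[0,0,0],[0,0,0],[0,0,0],[0,0,0],[0,0,0],[0,0,0],[0,0,0],[0,0,0]]}}

```text
time: 7.85
position: [0.6242, 0.0318, 0.1115]
tool_rot: [2.998, -0.0, 0.896]
ft_force: [-0.0, -0.1, -1.3]
grip_width: 0.008
grip_force: 0.5
```

```bash
python3 st.py
```

```text
7.85 q [ 0.789  0.127 -0.96   2.143  0.519  0.392 -2.136] p [624.2  31.8 111.5] tilt 0.581 yaw 0.004 U box [-14.5   0.6 102.5] F [-0.  -0.1 -1.3]
[[0.836, -0.004, 0.549], [0.004, -1.0, -0.012], [0.549, 0.012, -0.836]]
```

No force along x, so the bat has gone over. I'll back out along the same path to let the guard down.

Call:
{"fn": "send_rows", "kwargs": {"xyz": [[-3,0,-4],[-6,0,-8],[-9,0,-12],[-11,0,-16],[-14,0,-20],[-17,0,-23],[-21,0,-21],[-25,0,-19],[-29,0,-17],[-33,0,-15]], "dr": [[0,0,0],[0,0,0],[0,0,0],[0,0,0],[0,0,0],[0,0,0],[0,0,0],[0,0,0],[0,0,0],[0,0,0]]}}

```text
time: 8.68
position: [0.5881, 0.0319, 0.1053]
tool_rot: [2.998, -0.0, 0.896]
ft_force: [-0.9, 0.8, -0.2]
grip_width: 0.004
grip_force: 0.3
```

```bash
python3 st.py
```

```text
8.68 q [ 0.876  0.027 -1.024  2.224  0.336  0.346 -1.997] p [588.1  31.9 105.3] tilt 0.581 yaw 0.004 U box [-50.6   0.8  96.3] F [-0.9  0.8 -0.2]
[[0.836, -0.004, 0.548], [0.004, -1.0, -0.012], [0.548, 0.012, -0.836]]
```

Call:
{"fn": "send_rows", "kwargs": {"xyz": [[-4,0,3],[-8,0,6],[-12,0,9],[-16,0,12],[-18,0,14],[-24,0,9],[-30,0,4],[-36,0,-2],[-41,0,-7],[-46,0,-11]], "dr": [[0,0,0],[0,0,0],[0,0,0],[0,0,0],[0,0,0],[0,0,0],[0,0,0],[0,0,0],[0,0,0],[0,0,0]]}}

```text
time: 9.52
position: [0.544, 0.0319, 0.0902]
tool_rot: [2.998, -0.0, 0.897]
ft_force: [0.4, 0.1, 0.1]
grip_width: 0.005
grip_force: 0.0
```

```bash
python3 st.py
```

```text
9.52 q [ 0.851 -0.095 -0.981  2.33   0.055  0.29  -1.771] p [544.   31.9  90.2] tilt 0.582 yaw 0.003 U box [-94.7   0.7  81.3] F [0.4 0.1 0.1]
[[0.835, -0.004, 0.55], [0.003, -1.0, -0.012], [0.55, 0.012, -0.835]]
```

Call:
{"fn": "send_rows", "kwargs": {"xyz": [[-4,0,-3],[-8,0,-6],[-12,0,-9],[-12,0,-9],[-12,0,-9],[-12,0,-9],[-12,0,-9],[-12,0,-9],[-12,0,-9],[-12,0,-9]], "dr": [[0,0,0],[0,0,0],[0,0,0],[0,0,0],[0,0,0],[0,0,0],[0,0,0],[0,0,0],[0,0,0],[0,0,0]], "jaw": 15}}

```text
time: 10.35
position: [0.5291, 0.0319, 0.0908]
tool_rot: [2.998, -0.0, 0.896]
ft_force: [0.1, -0.2, 0.7]
grip_width: 0.171
grip_force: 0.0
```

```bash
python3 st.py; python3 -c "
from h import *
a=cv2.resize(get_image('side')[150:270,280:400,::-1],(400,400),interpolation=2)
b=cv2.resize(get_image('top')[180:265,255:340,::-1],(400,400),interpolation=2)
cv2.imwrite('pics/s5.png',np.hstack([a,b]))"
```

```text
10.35 q [ 0.785 -0.145 -0.912  2.361 -0.06   0.296 -1.675] p [529.1  31.9  90.8] tilt 0.581 yaw 0.003 U box [-109.7    0.7   81.9] F [ 0.1 -0.2  0.7]
[[0.836, -0.004, 0.549], [0.003, -1.0, -0.012], [0.549, 0.012, -0.836]]
```

View pics/s5.png

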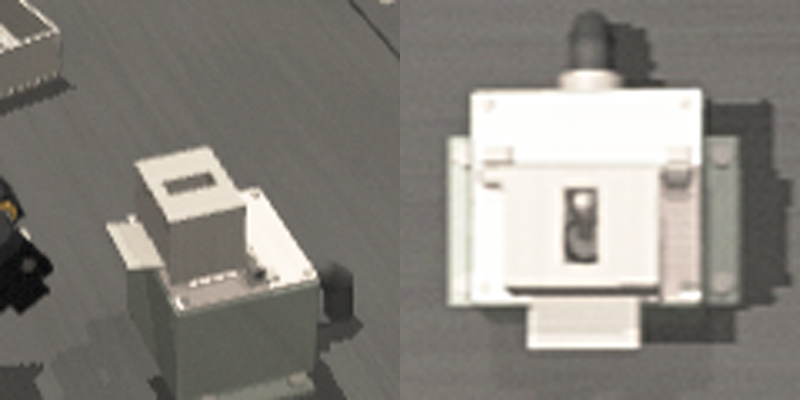

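The guard is shut, and the bright tip of the toggle now shows at the back of the sight slot, at (582,200) in the right half; before the throw it was at the front. The gripper is clear of everything, so I'm handing the job in.

```bash
python3 -c "
from bench import *
print(close_job())"
```

```text
the job is handed in; nothing more can be done
None
```

The rod driver is switched on: the last picture shows the toggle at the back (on) and the guard shut, with the gripper clear; the job was handed in at about 10.5 s, but no verdict was returned.

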